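Reverse the mouthpiece row onto the return rack

ROBOT

A 6-joint arm with a two-finger parallel gripper is mounted at the origin on the work surface. World frame = base frame: x ahead of the robot, y to its left, z up, the work surface at z = 0. Lengths are in m, angles in degrees, forces in N, time in s.
With the tool pointing down it reaches from about 0.3 to 0.75 m from the base axis. Payload 8.5 kg.
Tool frame: the origin (TCP) lies between the finger pads; the fingertips stand 25 mm ahead of it and the grasp point (between the pads) lies 6 mm ahead of it; z points along the fingers, y is the line along which they close (so a half turn about z gives the same grasp; the last joint's range is limited). The gripper opens to 88 mm and grips with 3 to 60 N. Pads are 18 mm wide; open, the fingers measure 123 mm over their backs; the gripper's body (75 mm by 187 mm) begins 45 mm behind the grasp point.
Start: joints at [-77.596, 21.807, 74.336, -0, 83.858, -12.336], TCP at [0.23, -0.5, 0.264] pointing down, gripper open.
Joint ranges: [-178.18, 178.18], [-50.72, 133.34], [12.68, 142.11], [-81.47, 261.47], [9.98, 163.14], [-165.26, 165.26]. Speed limits (degrees/s): [136.94, 136.94, 180, 180, 180, 180].

INTERFACE

Orientations are given as [roll, pitch, yaw] about the fixed x, y, z axes, in that order (R = Rz(yaw) Ry(pitch) Rx(roll)).
In Python, from station import robot gives the robot as it stands.
- The arm moves only by the tool play_rows, never from a script. Its argument "deltas" is a list of rows, each an object with "xyz": the shift along the tool's x, y, z in mm, a list of three; "rot": the turn, a rotation vector about the tool's x, y, z in degrees, a list of three; "gripper": the closure, from 0 (fully open) to 1 (shut). In form: [{"xyz": [tx, ty, tz], "rot": [rx, ry, rz], "gripper": gripper}, ...]. A call has 1 to 12 rows; each row is the pose to reach, as a shift and turn from the pose commanded when the call began, along the tool's axes at that moment; what a row does not reach only later rows make up. A row lasts 1/10 s, in which the tool goes at most 50 mm and 8.59 degrees, less where a joint would pass 70% of its speed; a pose out of reach is approached as far as the arm can. A call with a gripper value outside its range is refused whole. The fingers move at their own pace and stop on an object; "force" is the grip in N (left out, the last holds). Time passes only in rows, so rows that repeat a pose let the fingers close. It gives the time, the measured TCP pose, the force, the opening and the grip force at its end, in the units of the state.
- robot.read_state(): the state, without advancing time (a new reading comes with each control period).
- robot.read_camera(name): name is "scene" or "side" or "wrist"; returns a dict with "pixels" (480x640x3 uint8, blue, green, red), "K" (3x3 intrinsics, pixels), "extrinsics" (4x4, takes a point from camera to world coordinates); the wrist camera has in their place "T_tool_cam" (4x4, takes a point from camera to tool coordinates, whose origin is the TCP and whose axes are the flange's). Camera axes: x right, y down, z forward; pixel columns grow to the right and rows downward; lengths in m; the calibration is good to about 2 mm. A picture is of the moment at which its call begins: read the wrist's pose just before it. There is no depth.
- robot.hand_in(): hands the job in; it is judged then, once.
Trained networks look in the newest picture that a camera, given by its name, has taken for a name from the list of things; names that differ only in an ending like _2 or _b are one class to them, and where a whole thing is asked for, a point or a joint stands for the part that bears it (a point fixed in the world has none). Each returns a list of dicts, best first, with "score" (0 to 1); they miss things now and then, are a little off and sometimes report something else, mostly with a low value. They report only what shows in the picture. A call takes as long as a camera call.
- robot.boxes_of(target, camera): "location" ([column, row] in pixels, amid what is visible of it).
- robot.silhouettes(target, camera): "pixels" (480x640 bool, what is visible of it) and "location" ([column, row] in pixels, amid what is visible of it).
- robot.mark_of(target, camera): "location" ([column, row] in pixels: a listed point, or the origin of a listed thing).
The state is a dict: "t": time; "qpos": joint angles; "qvel": joint speeds; "effort": joint torques, N m; "tool_pos": TCP position; "tcp_rot": TCP orientation; "force": force on the tool from outside, world axes, zero at the start; "wrist_torque": the same for the moment, N m; "opening": finger opening in m; "grasp_force": force on a finger pad.
Only numpy, scipy, OpenCV 4.12 (cv2) and the standard library are available. Lean on these libraries where they do the work, as an engineer would, in place of code of your own. Each camera call takes 0.05 s, during which the arm holds its last target. There are 200 camera calls.

TASK

Move the four mouthpieces from their job blocks on the repair rack into the empty return rack, one per cell, in the reverse order: the one nearest the brass end of the repair rack goes into the cell farthest from the brass end of the return rack, and so on down the row. Stand each upright on the floor of its cell, beak up, and do not knock any of them over.

Things in the scene. Friction and masses are not known exactly. Their poses are not given: they have to be found in the camera images.
- repair_rack: Repair rack, fixed: a flat dark-wood board 71 x 251 x 6 mm (x, y, z) with a brass end cheek (12 mm thick, 26 mm tall, 71 mm wide) across its +y end. Origin on the table under the middle of the row; y runs along the row towards the brass cheek, z is up. Its four places lie at y = +90, +30, -30, -90 mm on x = 0; a job block stands at each, its top 16 mm above the table, and a mouthpiece stands upright on the middle of each block
- return_rack: Return rack, fixed, empty at the start: a pale-wood tray 71 x 251 mm, with the same brass end cheek across its +y end. Origin on the table under the middle of the row; y runs along the row towards the brass cheek, z is up. Four open square cells, 49 x 49 mm inside, centred at y = +90, +30, -30, -90 mm on x = 0; cork cell floors 6 mm above the table, walls between and around them 11 mm thick with tops 14 mm above the table
- soprano_mid (a point): The soprano mouthpiece: smallest black ebonite mouthpiece, nickel band round its foot. Stands upright on its round foot, beak up: 68 mm tall in all, a round barrel of 23 mm diameter (foot, lowest 12 mm; 21.4 mm above) up to 42 mm from the foot, beak above; about 40 g. The point is on the barrel axis, half-way up (34 mm above the foot), and z is up along the barrel; grip it here
- alto_mid (a point): The alto mouthpiece: medium black ebonite mouthpiece, brass band round its foot. Stands upright on its round foot, beak up: 80 mm tall in all, a round barrel of 27 mm diameter (foot, lowest 12 mm; 25.1 mm above) up to 50 mm from the foot, beak above; about 60 g. The point is on the barrel axis, half-way up (40 mm above the foot), and z is up along the barrel; grip it here
- tenor_mid (a point): The tenor mouthpiece: slim all-brass (metal) mouthpiece. Stands upright on its round foot, beak up: 88 mm tall in all, a round barrel of 24 mm diameter (foot, lowest 12 mm; 22.3 mm above) up to 55 mm from the foot, beak above; about 100 g. The point is on the barrel axis, half-way up (44 mm above the foot), and z is up along the barrel; grip it here
- baritone_mid (a point): The baritone mouthpiece: largest, fattest black ebonite mouthpiece, nickel band round its foot. Stands upright on its round foot, beak up: 94 mm tall in all, a round barrel of 31 mm diameter (foot, lowest 12 mm; 28.8 mm above) up to 58 mm from the foot, beak above; about 100 g. The point is on the barrel axis, half-way up (47 mm above the foot), and z is up along the barrel; grip it here
- block_square: Plywood job block, 44 mm square, 10 mm high, fixed on the repair rack; the soprano mouthpiece stands on it at the start, so it shows where in the row that mouthpiece was. Origin at the centre of its underside, 6 mm above the table
- block_round: Plywood job block, round, 48 mm diameter, 10 mm high, fixed on the repair rack; the alto mouthpiece stands on it at the start, so it shows where in the row that mouthpiece was. Origin at the centre of its underside, 6 mm above the table
- block_star: Plywood job block, eight-pointed star, 54 mm over the points, 10 mm high, fixed on the repair rack; the tenor mouthpiece stands on it at the start, so it shows where in the row that mouthpiece was. Origin at the centre of its underside, 6 mm above the table
- block_cross: Plywood job block, plus-shaped, 50 mm across, 10 mm high, fixed on the repair rack; the baritone mouthpiece stands on it at the start, so it shows where in the row that mouthpiece was. Origin at the centre of its underside, 6 mm above the table

How it is judged:
By the outcome, as a careful person would: the job done as asked, in the order asked, and still so for the second after the job is handed in, with the robot touching nothing.
It also fails if it takes over 115 s, if anything falls off the work surface, if the arm or the gripper's body presses on something with over 40 N, if the wrist force passes 120 N, or if a joint passes its speed limit or range.

## Working session

There is one attempt and no reset: what is moved stays moved. The work goes in short steps, Python scripts to look and compute and a tool call to move; the robot and the scene stay as the last step left them, time stands still between calls to the robot, and variables do not carry over. Pictures are saved under pics/ and viewed, at most 14 in all, crops included, and the job is handed in when it is done.

Besides the shell and the picture viewer there is one more tool, called after "Request:" as name(argument=value, ...), one argument or row to a line, values as JSON. play_rows: Moves the arm, as the interface text tells. Its arguments: {"type":"object","properties":{"deltas":{"type":"array","items":{"type":"object","properties":{"xyz":{"type":"array","items":{"type":"number"}},"rot":{"type":"array","items":{"type":"number"}},"gripper":{"type":"number"}}}},"force":{"type":"number"}},"required":["deltas"]}

```bash
mkdir -p pics; ls; cat > h.py <<'E'
import numpy as np, cv2
from scipy.spatial.transform import Rotation as R
from station import robot
def ray(c,uv,T=None):
    K=np.array(c["K"]);T=np.array(c["extrinsics"]) if T is None else T
    d=T[:3,:3]@np.linalg.solve(K,[uv[0],uv[1],1]);return T[:3,3],d
def at_z(c,uv,z,T=None):
    o,d=ray(c,uv,T);return o+d*(z-o[2])/d[2]
def tri(rays):
    A=0;b=0
    for o,d in rays:
        d=d/np.linalg.norm(d);P=np.eye(3)-np.outer(d,d);A=A+P;b=b+P@o
    return np.linalg.solve(A,b)
E
python3 - <<'E'
from h import *
N=["repair_rack","return_rack","soprano_mid","alto_mid","tenor_mid","baritone_mid","block_square","block_round","block_star","block_cross"]
C={}
for n in ["scene","side"]:
    C[n]=robot.read_camera(n); cv2.imwrite(f"pics/{n}.png",C[n]["pixels"])
    print(n,np.round(C[n]["extrinsics"],3).tolist())
z={"repair_rack":0,"return_rack":0,"soprano_mid":.05,"alto_mid":.056,"tenor_mid":.06,"baritone_mid":.063}
for k in N:
    rs=[]
    for n in C:
        r=robot.mark_of(k,n)
        for q in r[:2]: print(k,n,np.round(q["location"],1),round(q["score"],2),np.round(at_z(C[n],q["location"],z.get(k,.006)),4))
        if r: rs.append(ray(C[n],r[0]["location"]))
    if len(rs)==2: print("   tri",np.round(tri(rs),4))
print(robot.read_state())
E
```

```text
pics
scene [[-0.265, 0.569, -0.779, 1.17], [0.964, 0.144, -0.223, 0.194], [-0.015, -0.81, -0.586, 0.546], [0.0, 0.0, 0.0, 1.0]]
side [[-0.837, 0.402, -0.371, 0.88], [0.547, 0.606, -0.577, 0.523], [-0.007, -0.686, -0.727, 0.76], [0.0, 0.0, 0.0, 1.0]]
repair_rack scene [403.4 286.1] 0.93 [0.5293 0.1573 0.    ]
repair_rack side [392.1 352. ] 0.84 [0.5275 0.1613 0.    ]
   tri [ 0.5244  0.1577 -0.0052]
return_rack scene [190.5 265.3] 0.95 [ 0.5634 -0.1814  0.    ]
return_rack scene [431.2 251.8] 0.52 [0.4319 0.1904 0.    ]
return_rack side [265.2 221.5] 0.77 [ 0.5493 -0.1916  0.    ]
   tri [ 0.5482 -0.1933 -0.009 ]
soprano_mid scene [389.3 260. ] 0.81 [0.5347 0.133  0.05  ]
soprano_mid side [377.1 319.2] 0.97 [0.5343 0.1277 0.05  ]
   tri [0.5376 0.1319 0.054 ]
alto_mid scene [351.7 257.2] 0.84 [0.5493 0.0794 0.056 ]
alto_mid side [346.8 299.9] 0.65 [0.5539 0.0771 0.056 ]
alto_mid side [264.6 224.7] 0.29 [ 0.5783 -0.1326  0.056 ]
   tri [0.5565 0.0807 0.0617]
tenor_mid scene [431.5 253.7] 0.56 [0.5175 0.1916 0.06  ]
tenor_mid side [411.4 341. ] 0.93 [0.5214 0.1903 0.06  ]
tenor_mid side
[... 847 characters left out ...]
   tri [0.4831 0.2396 0.0082]
{'t': 1.1, 'qpos': array([-7.75968927e+01,  2.18082926e+01,  7.43353350e+01,  1.70632472e-03,
        8.38567461e+01, -1.23361662e+01]), 'qvel': array([-0.00667496,  0.06433863,  0.01963618,  0.02570163,  0.0106201 ,
       -0.0374696 ]), 'effort': array([ 2.42196380e-03, -4.37802529e+01, -2.24734837e+01,  7.15100183e-02,
        3.14193824e-02, -4.88732519e-05]), 'tool_pos': array([ 0.23016869, -0.49951529,  0.26373539]), 'tcp_rot': array([-1.79999997e+02, -1.73718679e-03,  2.47390910e+01]), 'force': array([-0.2706331 ,  0.86964513, -0.23583178]), 'wrist_torque': array([-0.00989058,  0.00047145, -0.0552446 ]), 'grasp_force': 0.0, 'opening': 0.08815965208434107}
```

View pics/scene.png

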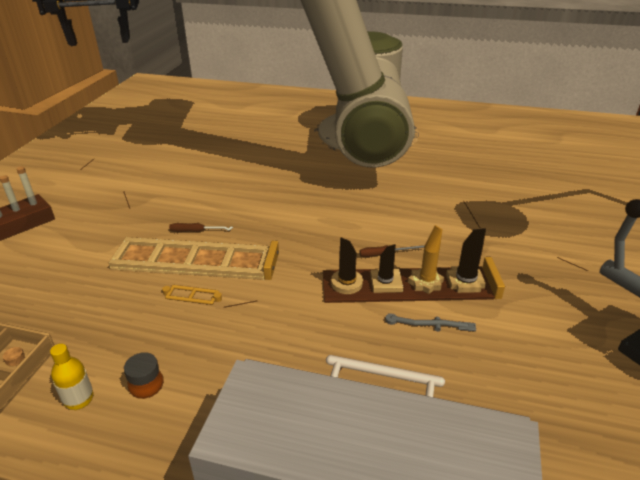

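View pics/side.png

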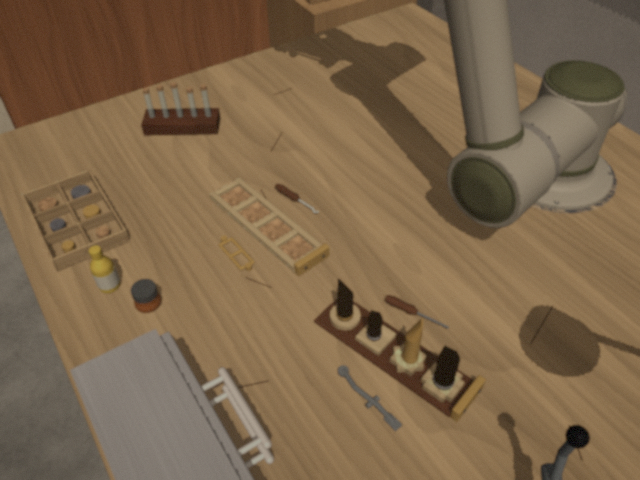

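The scene view shows the return rack (cols 110–278, row ~260), brass at its right end. The repair rack is at cols 322–503, brass at right (495,278). From the brass end the order is baritone (470), tenor (431), soprano (388), alto (347). The side view agrees.

```bash
cat >> h.py <<'E'
def goto(p,yaw,base=None):
    """delta from measured pose (or base=(pos,rpy)) to point-down pose"""
    s=robot.read_state(); 
    p0,r0=(s["tool_pos"],s["tcp_rot"]) if base is None else base
    R0=R.from_euler("xyz",r0,degrees=True); R1=R.from_euler("xyz",[180,0,yaw],degrees=True)
    print("xyz",np.round(R0.inv().apply(np.array(p)-p0)*1000,1),"rot",np.round((R0.inv()*R1).as_rotvec(degrees=True),1))
def wrist():
    s=robot.read_state(); c=robot.read_camera("wrist")
    T=np.eye(4);T[:3,:3]=R.from_euler("xyz",s["tcp_rot"],degrees=True).as_matrix();T[:3,3]=s["tool_pos"]
    return c,T@np.array(c["T_tool_cam"])
E
python3 - <<'E'
from h import *
c,T=wrist(); print(np.round(c["T_tool_cam"],3).tolist(),np.round(c["K"],0).tolist())
c=robot.read_camera("scene")
a=at_z(c,[270,262],.01);b=at_z(c,[112,257],.01);print(a,b,np.degrees(np.arctan2(-(a-b)[0],(a-b)[1])))
goto([.46,-.17,.34],100)
E
```

```text
[[0.0, -0.964, -0.267, 0.069], [1.0, 0.0, -0.0, -0.0], [0.0, -0.267, 0.964, -0.121], [0.0, 0.0, 0.0, 1.0]] [[361.0, 0.0, 319.0], [0.0, 361.0, 233.0], [0.0, 0.0, 1.0]]
[ 0.53530424 -0.05481598  0.01      ] [ 0.58633353 -0.30820202  0.01      ] 11.386462947652547
xyz [ 346.6 -203.1  -76.2] rot [  0.   -0.  -75.3]
```

Request:
play_rows(
  deltas=[
    {"xyz": [347, -203, -76], "rot": [0, 0, -75], "gripper": 0},
    {"xyz": [347, -203, -76], "rot": [0, 0, -75], "gripper": 0},
    {"xyz": [347, -203, -76], "rot": [0, 0, -75], "gripper": 0},
    {"xyz": [347, -203, -76], "rot": [0, 0, -75], "gripper": 0},
    {"xyz": [347, -203, -76], "rot": [0, 0, -75], "gripper": 0},
    {"xyz": [347, -203, -76], "rot": [0, 0, -75], "gripper": 0},
    {"xyz": [347, -203, -76], "rot": [0, 0, -75], "gripper": 0},
    {"xyz": [347, -203, -76], "rot": [0, 0, -75], "gripper": 0},
    {"xyz": [347, -203, -76], "rot": [0, 0, -75], "gripper": 0},
    {"xyz": [347, -203, -76], "rot": [0, 0, -75], "gripper": 0},
    {"xyz": [347, -203, -76], "rot": [0, 0, -75], "gripper": 0},
    {"xyz": [347, -203, -76], "rot": [0, 0, -75], "gripper": 0},
  ],
)

```text
t: 2.4
tool_pos: [0.4599, -0.1708, 0.3395]
tcp_rot: [-180.0, -0.0, 99.5]
force: [-0.4, -0.1, -0.6]
opening: 0.0882
grasp_force: 0.0
```

```bash
python3 - <<'E'
from h import *
s=robot.read_state();print(s["t"],s["tool_pos"],s["tcp_rot"],np.abs(s["qvel"]).max())
c,T=wrist(); cv2.imwrite("pics/w1.png",c["pixels"])
for q in robot.mark_of("return_rack","wrist")[:2]: print(q,at_z(c,q["location"],0,T))
sl=robot.silhouettes("return_rack","wrist")
if sl:
    m=sl[0]["pixels"]; cs=cv2.findContours(m.astype(np.uint8),cv2.RETR_EXTERNAL,cv2.CHAIN_APPROX_NONE)[0]
    k=max(cs,key=cv2.contourArea)[:,0]
    w=np.array([at_z(c,p,.012,T)[:2] for p in k],np.float32)
    print(sl[0]["score"],cv2.minAreaRect(w*1000)); print(cv2.boxPoints(cv2.minAreaRect(w*1000)))
E
```

```text
2.4 [ 0.45985829 -0.17080327  0.33946833] [-1.79971016e+02 -1.73275177e-02  9.95262968e+01] 0.3816319036498245
{'location': [389.3, 209.7], 'score': 0.82} [ 0.55467466 -0.18236538  0.        ]
0.93 ((551.2395629882812, -178.1464385986328), (74.28163146972656, 265.4067687988281), 7.973856449127197)
[[ 496.0491    -51.878326]
 [ 532.8666   -314.719   ]
 [ 606.43005  -304.41455 ]
 [ 569.61255   -41.573883]]
```

View pics/w1.png

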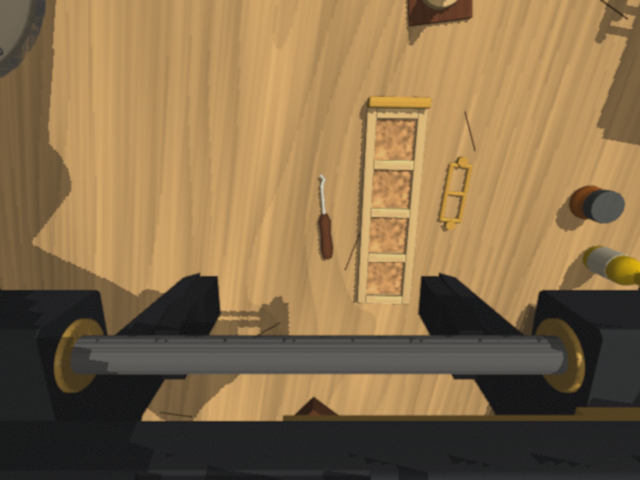

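Wrist view: return rack with brass at top (400,102), cells at about (396,139), (392,189), (388,236), (385,280). I'll rectify it at wall-top height.

```bash
cat >> h.py <<'E'
def rect(c,T,cx,cy,th,z,W=100,H=300,s=2):
    """top view at height z; col = rack x, row = -rack y, s px/mm"""
    t=np.radians(th);ex=np.array([np.cos(t),np.sin(t)]);ey=np.array([-np.sin(t),np.cos(t)])
    src=[];dst=[]
    for a,b in [(-W/2,H/2),(W/2,H/2),(W/2,-H/2),(-W/2,-H/2)]:
        p=np.array([cx,cy])+(a*ex+b*ey)/1000; q=np.linalg.inv(T)@[*p,z,1]; uv=np.array(c["K"])@q[:3]; src.append(uv[:2]/uv[2]); dst.append([(a+W/2)*s,(H/2-b)*s])
    return cv2.warpPerspective(c["pixels"],cv2.getPerspectiveTransform(np.float32(src),np.float32(dst)),(W*s,H*s))
E
python3 - <<'E'
from h import *
c,T=wrist(); im=rect(c,T,.552,-.180,8,.014)
for v in range(0,600,100): cv2.line(im,(0,v),(199,v),(255,0,0),1)
cv2.line(im,(100,0),(100,599),(255,0,0),1)
cv2.imwrite("pics/r1.png",im)
E
```

```text
(no output)
```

View pics/r1.png

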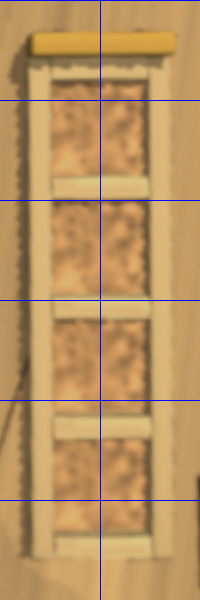

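```bash
python3 - <<'E'
from h import *
goto([.49,.15,.34],107.5)
E
```

```text
xyz [ 3.111e+02  8.310e+01 -3.000e-01] rot [-0.  -0.  -7.9]
```

Request:
play_rows(
  deltas=[
    {"xyz": [311, 83, 0], "rot": [0, 0, -8], "gripper": 0},
    {"xyz": [311, 83, 0], "rot": [0, 0, -8], "gripper": 0},
    {"xyz": [311, 83, 0], "rot": [0, 0, -8], "gripper": 0},
    {"xyz": [311, 83, 0], "rot": [0, 0, -8], "gripper": 0},
    {"xyz": [311, 83, 0], "rot": [0, 0, -8], "gripper": 0},
    {"xyz": [311, 83, 0], "rot": [0, 0, -8], "gripper": 0},
    {"xyz": [311, 83, 0], "rot": [0, 0, -8], "gripper": 0},
    {"xyz": [311, 83, 0], "rot": [0, 0, -8], "gripper": 0},
    {"xyz": [311, 83, 0], "rot": [0, 0, -8], "gripper": 0},
    {"xyz": [311, 83, 0], "rot": [0, 0, -8], "gripper": 0},
  ],
)

```text
t: 3.6
tool_pos: [0.4897, 0.1493, 0.3398]
tcp_rot: [-180.0, 0.0, 107.6]
force: [0.2, -0.4, 0.3]
opening: 0.0886
grasp_force: 0.0
```

```bash
python3 - <<'E'
from h import *
c,T=wrist(); cv2.imwrite("pics/w2.png",c["pixels"])
z={"repair_rack":0,"soprano_mid":.05,"alto_mid":.056,"tenor_mid":.06,"baritone_mid":.063,"block_square":.006,"block_round":.006,"block_star":.006,"block_cross":.006}
for k in z:
    for q in robot.mark_of(k,"wrist")[:1]: print(k,np.round(q["location"],1),round(q["score"],2),np.round(at_z(c,q["location"],z[k],T),4))
im=rect(c,T,.528,.161,17.5,.016,W=120)
for v in range(0,600,100): cv2.line(im,(0,v),(239,v),(255,0,0),1)
cv2.line(im,(120,0),(120,599),(255,0,0),1)
p=c["pixels"]; cv2.imwrite("pics/w2.png",np.hstack([cv2.resize(p[:480,100:540],(530,580)),im[:580]]))
E
```

```text
repair_rack [348.2 191.6] 0.81 [0.5268 0.1572 0.    ]
soprano_mid [354.9 224.2] 0.61 [0.5405 0.1295 0.05  ]
alto_mid [350.3 271.9] 0.89 [0.5536 0.0733 0.056 ]
tenor_mid [351.8 166.8] 0.62 [0.5142 0.1918 0.06  ]
baritone_mid [357.6 110.7] 0.88 [0.5007 0.2486 0.063 ]
block_round [347.3 257.4] 0.63 [0.5535 0.0742 0.006 ]
block_star [347.6 189.6] 0.74 [0.5245 0.1602 0.006 ]
block_cross [353.3 214.8] 0.75 [0.5421 0.1315 0.006 ]
```

View pics/w2.png

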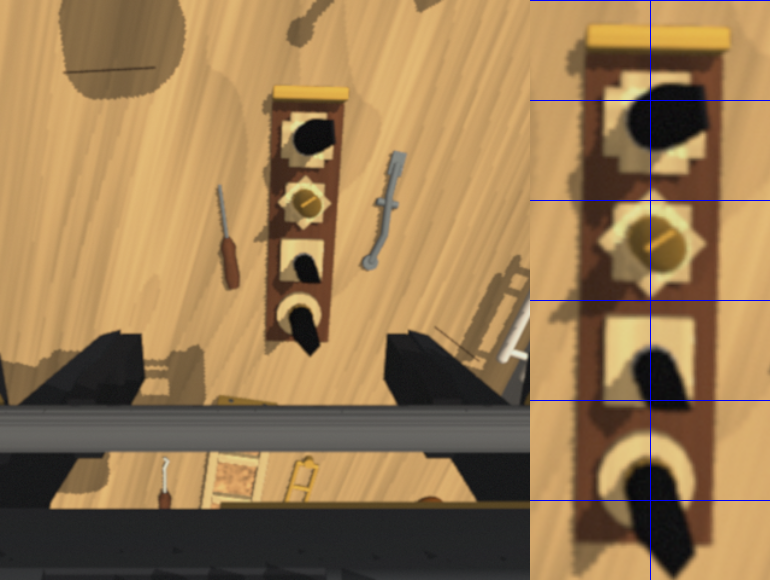

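Rectified view: blocks at (655,123), (652,243), (649,361), (647,479) px. This gives repair rack centre (0.5286, 0.1603) at 16.1°, and brass at the top. Now compute the transfer legs.

```bash
cat >> h.py <<'E'
def pl(c,th,y): t=np.radians(th); return np.array([c[0]-y*np.sin(t),c[1]+y*np.cos(t)])
REP=lambda y: pl((.5286,.1603),16.1,y)
RET=lambda y: pl((.553,-.1834),8,y)
YP,YR=106.1,98.0
E
python3 - <<'E'
from h import *
for n,y in [("bar",.09),("ten",.03),("sop",-.03),("alt",-.09)]: print(n,np.round(REP(y),4),np.round(RET(-y),4))
goto([*REP(.09),.2],YP)
down=lambda y:[180,0,y]
p=None
for n,y in [("bar",.09),("ten",.03),("sop",-.03),("alt",-.09)]:
    print(n,"to return"); goto([*RET(-y),.2],YR,(np.array([*REP(y),.2]),down(YP)))
    if n!="alt": print("back to next"); goto([*REP(y-.06),.2],YP,(np.array([*RET(-y),.2]),down(YR)))
E
```

```text
bar [0.5036 0.2468] [ 0.5655 -0.2725]
ten [0.5203 0.1891] [ 0.5572 -0.2131]
sop [0.5369 0.1315] [ 0.5488 -0.1537]
alt [0.5536 0.0738] [ 0.5405 -0.0943]
xyz [ 87.4  42.7 139.8] rot [ 0.  -0.   1.6]
bar to return
xyz [-516.1  -84.6   -0. ] rot [ 0.  -0.   8.1]
back to next
xyz [463.5  19.4   0. ] rot [ 0.   0.  -8.1]
ten to return
xyz [-396.7  -76.1   -0. ] rot [ 0.  -0.   8.1]
back to next
xyz [344.1  27.9   0. ] rot [ 0.   0.  -8.1]
sop to return
xyz [-277.3  -67.6   -0. ] rot [ 0.  -0.   8.1]
back to next
xyz [224.6  36.4   0. ] rot [ 0.   0.  -8.1]
alt to return
xyz [-157.9  -59.2   -0. ] rot [ 0.  -0.   8.1]
```

Request:
play_rows(
  deltas=[
    {"xyz": [44, 21, 60], "rot": [0, 0, 1.6], "gripper": 0.25},
    {"xyz": [87, 43, 100], "rot": [0, 0, 1.6], "gripper": 0.25},
    {"xyz": [87, 43, 140], "rot": [0, 0, 1.6], "gripper": 0.25},
    {"xyz": [87, 43, 140], "rot": [0, 0, 1.6], "gripper": 0.25},
    {"xyz": [87, 43, 140], "rot": [0, 0, 1.6], "gripper": 0.25},
    {"xyz": [87, 43, 140], "rot": [0, 0, 1.6], "gripper": 0.25},
    {"xyz": [87, 43, 140], "rot": [0, 0, 1.6], "gripper": 0.25},
  ],
  force=15,
)

```text
t: 4.8
tool_pos: [0.5047, 0.2462, 0.2016]
tcp_rot: [179.8, 0.0, 106.1]
force: [-0.6, 0.7, -0.2]
opening: 0.0661
grasp_force: 0.0
```

```bash
python3 - <<'E'
from h import *
c,T=wrist(); cv2.imwrite("pics/w3.png",c["pixels"])
for k,z in [("baritone_mid",.063),("tenor_mid",.06),("soprano_mid",.05)]:
    for q in robot.mark_of(k,"wrist")[:1]: print(k,np.round(q["location"],1),round(q["score"],2),np.round(at_z(c,q["location"],z,T),4))
goto([*REP(.09),.075],YP)
E
```

```text
baritone_mid [316.1 225.7] 0.91 [0.5027 0.2482 0.063 ]
tenor_mid [314.2 297.5] 0.85 [0.5177 0.1904 0.06  ]
soprano_mid [319.5 359.4] 0.68 [0.5394 0.1306 0.05  ]
xyz [  0.7  -0.7 125.8] rot [0.1 0.  0. ]
```

View pics/w3.png

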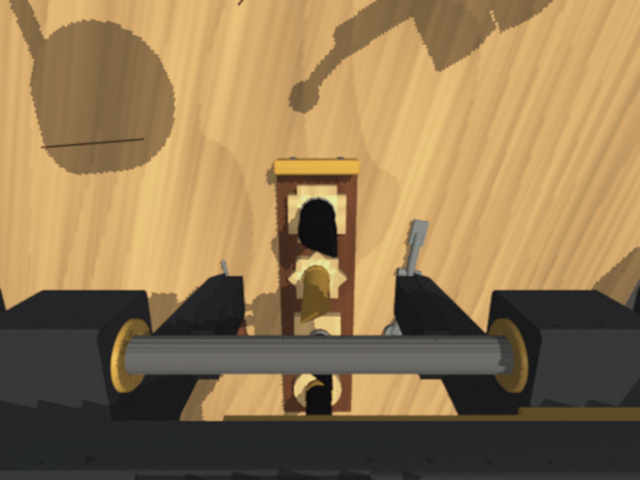

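The baritone sits at (317,225), midway between the fingertips (222–415); the estimates agree to about 1.5 mm. Descend and grip.

Request:
play_rows(
  deltas=[
    {"xyz": [1, -1, 30], "rot": [0, 0, 0], "gripper": 0.25},
    {"xyz": [1, -1, 60], "rot": [0, 0, 0], "gripper": 0.25},
    {"xyz": [1, -1, 90], "rot": [0, 0, 0], "gripper": 0.25},
    {"xyz": [1, -1, 112], "rot": [0, 0, 0], "gripper": 0.25},
    {"xyz": [1, -1, 126], "rot": [0, 0, 0], "gripper": 0.35},
    {"xyz": [1, -1, 126], "rot": [0, 0, 0], "gripper": 0.5},
    {"xyz": [1, -1, 126], "rot": [0, 0, 0], "gripper": 0.6},
    {"xyz": [1, -1, 126], "rot": [0, 0, 0], "gripper": 0.65},
    {"xyz": [1, -1, 126], "rot": [0, 0, 0], "gripper": 0.7},
    {"xyz": [1, -1, 126], "rot": [0, 0, 0], "gripper": 0.8},
    {"xyz": [1, -1, 126], "rot": [0, 0, 0], "gripper": 0.9},
    {"xyz": [1, -1, 126], "rot": [0, 0, 0], "gripper": 0.9},
  ],
  force=15,
)

```text
t: 6.2
tool_pos: [0.5032, 0.2474, 0.0747]
tcp_rot: [179.9, 0.0, 106.1]
force: [-0.0, 0.0, 5.2]
opening: 0.0281
grasp_force: 15.0
```

Request:
play_rows(
  deltas=[
    {"xyz": [0, 0, -10], "rot": [0, 0, 0], "gripper": 0.9},
    {"xyz": [0, 0, -40], "rot": [0, 0, 0], "gripper": 0.9},
    {"xyz": [0, 0, -80], "rot": [0, 0, 0], "gripper": 0.9},
    {"xyz": [0, 0, -125], "rot": [0, 0, 0], "gripper": 0.9},
    {"xyz": [0, 0, -125], "rot": [0, 0, 0], "gripper": 0.9},
    {"xyz": [0, 0, -125], "rot": [0, 0, 0], "gripper": 0.9},
  ],
  force=15,
)

```text
t: 6.8
tool_pos: [0.5026, 0.2473, 0.1995]
tcp_rot: [179.9, 0.0, 106.1]
force: [0.8, -0.2, -0.4]
opening: 0.0282
grasp_force: 15.0
```

```bash
python3 - <<'E'
from h import *
s=robot.read_state();print(s["tool_pos"],s["force"],s["wrist_torque"],s["opening"],s["grasp_force"])
for n in ["scene","side"]:
    c=robot.read_camera(n)["pixels"]; im=c[100:340,300:620]; cv2.imwrite(f"pics/l_{n}.png",im)
cv2.imwrite("pics/l.png",np.hstack([cv2.imread("pics/l_scene.png"),cv2.imread("pics/l_side.png")]))
goto([*RET(-.09),.2],YR)
E
```

```text
[0.50258701 0.24727756 0.19946437] [ 0.78378206 -0.22002036 -0.44206846] [-0.00414835 -0.10516295 -0.0075852 ] 0.028216384210016862 14.999827612191439
xyz [-516.8  -83.5   -2.3] rot [-0.2  0.   8.1]
```

View pics/l.png

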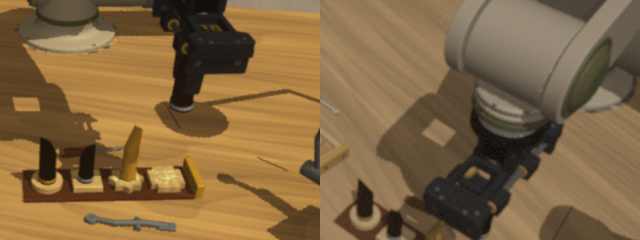

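The baritone is held upright, and the other three still stand.

Request:
play_rows(
  deltas=[
    {"xyz": [-20, -3, 0], "rot": [0, 0, 0.3], "gripper": 0.9},
    {"xyz": [-65, -10, 0], "rot": [0, 0, 1], "gripper": 0.9},
    {"xyz": [-112, -18, 0], "rot": [0, 0, 1.7], "gripper": 0.9},
    {"xyz": [-160, -26, 0], "rot": [0, 0, 2.5], "gripper": 0.9},
    {"xyz": [-208, -34, 0], "rot": [0, 0, 3.2], "gripper": 0.9},
    {"xyz": [-256, -42, 0], "rot": [0, 0, 4], "gripper": 0.9},
    {"xyz": [-304, -50, 0], "rot": [0, 0, 4.8], "gripper": 0.9},
    {"xyz": [-352, -58, 0], "rot": [0, 0, 5.5], "gripper": 0.9},
    {"xyz": [-400, -66, 0], "rot": [0, 0, 6.3], "gripper": 0.9},
    {"xyz": [-446, -73, 0], "rot": [0, 0, 7], "gripper": 0.9},
    {"xyz": [-490, -79, 0], "rot": [0, 0, 7.6], "gripper": 0.9},
    {"xyz": [-517, -83, 0], "rot": [0, 0, 8.1], "gripper": 0.9},
  ],
)

```text
t: 8.1
tool_pos: [0.5662, -0.2754, 0.1966]
tcp_rot: [-179.9, -0.1, 97.9]
force: [0.6, 1.0, -1.0]
opening: 0.0283
grasp_force: 15.0
```

Request:
play_rows(
  deltas=[
    {"xyz": [0, 0, 0], "rot": [0, 0, 0], "gripper": 0.9},
    {"xyz": [0, 0, 0], "rot": [0, 0, 0], "gripper": 0.9},
    {"xyz": [0, 0, 0], "rot": [0, 0, 0], "gripper": 0.9},
  ],
)

```text
t: 8.4
tool_pos: [0.5666, -0.2711, 0.198]
tcp_rot: [-179.9, -0.1, 98.1]
force: [-0.0, -0.0, -1.3]
opening: 0.0284
grasp_force: 15.0
```

```bash
python3 - <<'E'
from h import *
s=robot.read_state();print(s["tool_pos"],s["tcp_rot"])
c,T=wrist();cv2.imwrite("pics/w4.png",c["pixels"])
goto([*RET(-.09),.066],YR)
E
```

```text
[ 0.56656257 -0.27113942  0.19798359] [-1.79926838e+02 -8.79015328e-02  9.81016813e+01]
xyz [ -1.4  -1.2 132.3] rot [-0.  -0.1  0.1]
```

View pics/w4.png

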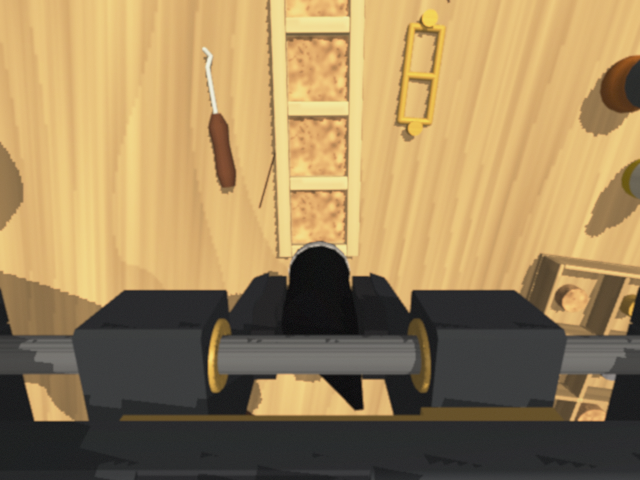

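```bash
python3 - <<'E'
from h import *
s=robot.read_state();T=np.eye(4);T[:3,:3]=R.from_euler("xyz",s["tcp_rot"],degrees=True).as_matrix();T[:3,3]=s["tool_pos"]
c=robot.read_camera("wrist");T=T@np.array(c["T_tool_cam"])
t=np.radians(8)
for uv in [(319,25),(319,107),(318,183),(316,252),(279,200),(354,200)]:
    d=at_z(c,uv,.014,T)[:2]-[.553,-.1834]; print(uv,np.round([d@[np.cos(t),np.sin(t)]*1000,d@[-np.sin(t),np.cos(t)]*1000],1))
E
```

```text
(319, 25) [ 1.1 59.2]
(319, 107) [1.3 0.4]
(318, 183) [  0.6 -60.4]
(316, 252) [  -1.1 -121.9]
(279, 200) [-32.8 -75.1]
(354, 200) [ 31.4 -74.9]
```

The map is right to about 1 mm. Lower to 1 mm above the floor, release slowly and retreat.

Request:
play_rows(
  deltas=[
    {"xyz": [-1, -1, 30], "rot": [0, 0, 0], "gripper": 0.9},
    {"xyz": [-1, -1, 70], "rot": [0, 0, 0], "gripper": 0.9},
    {"xyz": [-1, -1, 105], "rot": [0, 0, 0], "gripper": 0.9},
    {"xyz": [-1, -1, 122], "rot": [0, 0, 0], "gripper": 0.9},
    {"xyz": [-1, -1, 129], "rot": [0, 0, 0], "gripper": 0.9},
    {"xyz": [-1, -1, 132], "rot": [0, 0, 0], "gripper": 0.9},
    {"xyz": [-1, -1, 132], "rot": [0, 0, 0], "gripper": 0.9},
    {"xyz": [-1, -1, 132], "rot": [0, 0, 0], "gripper": 0.9},
  ],
)

```text
t: 9.3
tool_pos: [0.5664, -0.2737, 0.068]
tcp_rot: [179.9, 0.1, 98.1]
force: [0.2, 0.0, -1.8]
opening: 0.0289
grasp_force: 15.0
```

Request:
play_rows(
  deltas=[
    {"xyz": [0, 0, 1], "rot": [0, 0, 0], "gripper": 0.9},
    {"xyz": [0, 0, 2], "rot": [0, 0, 0], "gripper": 0.9},
    {"xyz": [0, 0, 2], "rot": [0, 0, 0], "gripper": 0.9},
    {"xyz": [0, 0, 2], "rot": [0, 0, 0], "gripper": 0.9},
  ],
)

```text
t: 9.7
tool_pos: [0.5659, -0.2736, 0.0649]
tcp_rot: [180.0, 0.0, 98.0]
force: [0.3, 0.7, -1.7]
opening: 0.0284
grasp_force: 15.0
```

Request:
play_rows(
  deltas=[
    {"xyz": [0, 0, 0.5], "rot": [0, 0, 0], "gripper": 0.62},
    {"xyz": [0, 0, 0.5], "rot": [0, 0, 0], "gripper": 0.55},
    {"xyz": [0, 0, 0.5], "rot": [0, 0, 0], "gripper": 0.4},
    {"xyz": [0, 0, 0.5], "rot": [0, 0, 0], "gripper": 0.25},
    {"xyz": [0, 0, 0], "rot": [0, 0, 0], "gripper": 0.25},
    {"xyz": [0, 0, -20], "rot": [0, 0, 0], "gripper": 0.25},
    {"xyz": [0, 0, -60], "rot": [0, 0, 0], "gripper": 0.25},
    {"xyz": [0, 0, -105], "rot": [0, 0, 0], "gripper": 0.25},
    {"xyz": [0, 0, -135], "rot": [0, 0, 0], "gripper": 0.25},
    {"xyz": [0, 0, -135], "rot": [0, 0, 0], "gripper": 0.25},
    {"xyz": [0, 0, -135], "rot": [0, 0, 0], "gripper": 0.25},
  ],
)

```text
t: 10.8
tool_pos: [0.5658, -0.2735, 0.1998]
tcp_rot: [180.0, 0.0, 98.0]
force: [1.1, 0.5, -0.5]
opening: 0.0661
grasp_force: 0.0
```

```bash
python3 - <<'E'
from h import *
c=robot.read_camera("scene");cv2.imwrite("pics/s2.png",c["pixels"][150:350,80:520])
for q in robot.mark_of("baritone_mid","scene")[:1]: print(q,at_z(c,q["location"],.053))
goto([*REP(.03),.2],YP)
E
```

```text
{'location': [131.7, 230.3], 'score': 0.65} [ 0.56348266 -0.27562094  0.053     ]
xyz [464.1  19.9  -0.9] rot [-0.1 -0.1 -8.1]
```

View pics/s2.png

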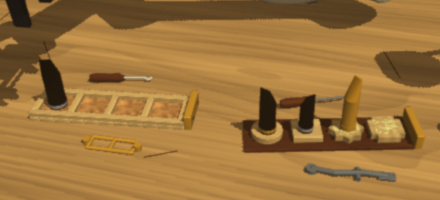

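The baritone stands upright in the farthest cell, at crop (52,85). Next is the tenor.

Request:
play_rows(
  deltas=[
    {"xyz": [20, 1, 0], "rot": [0, 0, -0.5], "gripper": 0.25},
    {"xyz": [65, 3, 0], "rot": [0, 0, -1.2], "gripper": 0.25},
    {"xyz": [112, 5, 0], "rot": [0, 0, -2], "gripper": 0.25},
    {"xyz": [160, 7, 0], "rot": [0, 0, -3], "gripper": 0.25},
    {"xyz": [208, 9, 0], "rot": [0, 0, -4], "gripper": 0.25},
    {"xyz": [256, 11, 0], "rot": [0, 0, -5], "gripper": 0.25},
    {"xyz": [304, 13, 0], "rot": [0, 0, -6], "gripper": 0.25},
    {"xyz": [352, 15, 0], "rot": [0, 0, -6.5], "gripper": 0.25},
    {"xyz": [400, 17, 0], "rot": [0, 0, -7], "gripper": 0.25},
    {"xyz": [440, 19, 0], "rot": [0, 0, -7.6], "gripper": 0.25},
    {"xyz": [464, 20, 0], "rot": [0, 0, -8.1], "gripper": 0.25},
    {"xyz": [464, 20, 0], "rot": [0, 0, -8.1], "gripper": 0.25},
  ],
)

```text
t: 12.1
tool_pos: [0.5198, 0.1912, 0.1984]
tcp_rot: [-179.9, -0.0, 106.4]
force: [0.7, -0.5, -0.5]
opening: 0.066
grasp_force: 0.0
```

Request:
play_rows(
  deltas=[
    {"xyz": [0, 0, 0], "rot": [0, 0, 0], "gripper": 0.25},
    {"xyz": [0, 0, 0], "rot": [0, 0, 0], "gripper": 0.25},
    {"xyz": [0, 0, 0], "rot": [0, 0, 0], "gripper": 0.25},
  ],
)

```text
t: 12.4
tool_pos: [0.521, 0.1876, 0.1995]
tcp_rot: [-180.0, 0.0, 106.0]
force: [-0.5, 0.2, 0.7]
opening: 0.0657
grasp_force: 0.0
```

```bash
python3 - <<'E'
from h import *
goto([*REP(.03),.070],YP)
c,T=wrist()
for q in robot.mark_of("tenor_mid","wrist")[:1]: print(q,at_z(c,q["location"],.06,T),REP(.03))
E
```

```text
xyz [  1.7  -0.2 129.5] rot [-0.   0.  -0.1]
{'location': [315.6, 221.8], 'score': 0.89} [0.51737322 0.19197647 0.06      ] [0.52028056 0.18912337]
```

Request:
play_rows(
  deltas=[
    {"xyz": [2, -1, 30], "rot": [0, 0, 0], "gripper": 0.25},
    {"xyz": [2, -1, 60], "rot": [0, 0, 0], "gripper": 0.25},
    {"xyz": [2, -1, 90], "rot": [0, 0, 0], "gripper": 0.25},
    {"xyz": [2, -1, 115], "rot": [0, 0, 0], "gripper": 0.25},
    {"xyz": [2, -1, 129], "rot": [0, 0, 0], "gripper": 0.35},
    {"xyz": [2, -1, 129], "rot": [0, 0, 0], "gripper": 0.5},
    {"xyz": [2, -1, 129], "rot": [0, 0, 0], "gripper": 0.62},
    {"xyz": [2, -1, 129], "rot": [0, 0, 0], "gripper": 0.68},
    {"xyz": [2, -1, 129], "rot": [0, 0, 0], "gripper": 0.73},
    {"xyz": [2, -1, 129], "rot": [0, 0, 0], "gripper": 0.8},
    {"xyz": [2, -1, 129], "rot": [0, 0, 0], "gripper": 0.95},
    {"xyz": [2, -1, 129], "rot": [0, 0, 0], "gripper": 0.95},
  ],
  force=15,
)

```text
t: 13.7
tool_pos: [0.5195, 0.1904, 0.0713]
tcp_rot: [179.9, 0.0, 106.1]
force: [-1.2, 0.3, 5.2]
opening: 0.0221
grasp_force: 14.9
```

Request:
play_rows(
  deltas=[
    {"xyz": [0, 0, 0], "rot": [0, 0, 0], "gripper": 0.95},
    {"xyz": [0, 0, -10], "rot": [0, 0, 0], "gripper": 0.95},
    {"xyz": [0, 0, -40], "rot": [0, 0, 0], "gripper": 0.95},
    {"xyz": [0, 0, -80], "rot": [0, 0, 0], "gripper": 0.95},
    {"xyz": [0, 0, -115], "rot": [0, 0, 0], "gripper": 0.95},
    {"xyz": [0, 0, -130], "rot": [0, 0, 0], "gripper": 0.95},
    {"xyz": [0, 0, -130], "rot": [0, 0, 0], "gripper": 0.95},
    {"xyz": [0, 0, -130], "rot": [0, 0, 0], "gripper": 0.95},
  ],
)

```text
t: 14.5
tool_pos: [0.5189, 0.1903, 0.2002]
tcp_rot: [-179.9, -0.0, 106.1]
force: [0.3, -0.7, -0.9]
opening: 0.0216
grasp_force: 14.9
```

```bash
python3 - <<'E'
from h import *
goto([*RET(-.03),.2],YR)
c=robot.read_camera("scene");cv2.imwrite("pics/s3.png",c["pixels"][150:350,80:520])
E
```

```text
xyz [-3.981e+02 -7.540e+01  3.000e-01] rot [-0.1 -0.   8.1]
```

View pics/s3.png

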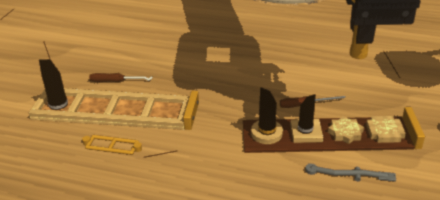

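The tenor is held, and the rest stand. Carry it to the −30 cell.

Request:
play_rows(
  deltas=[
    {"xyz": [-20, -4, 0], "rot": [0, 0, 0.5], "gripper": 0.95},
    {"xyz": [-60, -11, 0], "rot": [0, 0, 1.2], "gripper": 0.95},
    {"xyz": [-105, -20, 0], "rot": [0, 0, 2], "gripper": 0.95},
    {"xyz": [-150, -28, 0], "rot": [0, 0, 3], "gripper": 0.95},
    {"xyz": [-195, -37, 0], "rot": [0, 0, 4], "gripper": 0.95},
    {"xyz": [-240, -45, 0], "rot": [0, 0, 5], "gripper": 0.95},
    {"xyz": [-285, -54, 0], "rot": [0, 0, 6], "gripper": 0.95},
    {"xyz": [-330, -62, 0], "rot": [0, 0, 7], "gripper": 0.95},
    {"xyz": [-370, -70, 0], "rot": [0, 0, 7.6], "gripper": 0.95},
    {"xyz": [-398, -75, 0], "rot": [0, 0, 8.1], "gripper": 0.95},
    {"xyz": [-398, -75, 0], "rot": [0, 0, 8.1], "gripper": 0.95},
    {"xyz": [-398, -75, 0], "rot": [0, 0, 8.1], "gripper": 0.95},
  ],
)

```text
t: 15.75
tool_pos: [0.5574, -0.2127, 0.1993]
tcp_rot: [-179.9, -0.1, 98.0]
force: [-1.2, -0.1, -1.2]
opening: 0.0218
grasp_force: 14.9
```

Request:
play_rows(
  deltas=[
    {"xyz": [0, 0, 0], "rot": [0, 0, 0], "gripper": 0.95},
    {"xyz": [0, 0, 0], "rot": [0, 0, 0], "gripper": 0.95},
  ],
)

```text
t: 15.95
tool_pos: [0.5579, -0.2116, 0.2006]
tcp_rot: [-180.0, -0.0, 98.1]
force: [-0.5, -0.5, 0.4]
opening: 0.0218
grasp_force: 14.9
```

```bash
python3 - <<'E'
from h import *
s=robot.read_state();print(s["tool_pos"],s["force"]);goto([*RET(-.03),.062],YR)
E
```

```text
[ 0.55787259 -0.21156734  0.20057333] [-0.48237085 -0.47909443  0.36898608]
xyz [ -1.5  -0.8 138.6] rot [-0.  -0.   0.1]
```

Request:
play_rows(
  deltas=[
    {"xyz": [-1, -1, 30], "rot": [0, 0, 0], "gripper": 0.95},
    {"xyz": [-1, -1, 70], "rot": [0, 0, 0], "gripper": 0.95},
    {"xyz": [-1, -1, 105], "rot": [0, 0, 0], "gripper": 0.95},
    {"xyz": [-1, -1, 125], "rot": [0, 0, 0], "gripper": 0.95},
    {"xyz": [-1, -1, 134], "rot": [0, 0, 0], "gripper": 0.95},
    {"xyz": [-1, -1, 137], "rot": [0, 0, 0], "gripper": 0.95},
    {"xyz": [-1, -1, 138], "rot": [0, 0, 0], "gripper": 0.95},
    {"xyz": [-1, -1, 139], "rot": [0, 0, 0], "gripper": 0.95},
    {"xyz": [-1, -1, 139], "rot": [0, 0, 0], "gripper": 0.95},
    {"xyz": [-1, -1, 139], "rot": [0, 0, 0], "gripper": 0.95},
  ],
)

```text
t: 16.95
tool_pos: [0.5572, -0.2141, 0.0624]
tcp_rot: [180.0, 0.0, 98.0]
force: [0.2, -0.3, -0.6]
opening: 0.0219
grasp_force: 14.9
```

Request:
play_rows(
  deltas=[
    {"xyz": [0, 0, 0.5], "rot": [0, 0, 0], "gripper": 0.95},
    {"xyz": [0, 0, 0.5], "rot": [0, 0, 0], "gripper": 0.7},
    {"xyz": [0, 0, 0.5], "rot": [0, 0, 0], "gripper": 0.6},
    {"xyz": [0, 0, 0.5], "rot": [0, 0, 0], "gripper": 0.45},
    {"xyz": [0, 0, 0.5], "rot": [0, 0, 0], "gripper": 0.25},
    {"xyz": [0, 0, 0], "rot": [0, 0, 0], "gripper": 0.25},
    {"xyz": [0, 0, -20], "rot": [0, 0, 0], "gripper": 0.25},
    {"xyz": [0, 0, -60], "rot": [0, 0, 0], "gripper": 0.25},
    {"xyz": [0, 0, -105], "rot": [0, 0, 0], "gripper": 0.25},
    {"xyz": [0, 0, -139], "rot": [0, 0, 0], "gripper": 0.25},
    {"xyz": [0, 0, -139], "rot": [0, 0, 0], "gripper": 0.25},
    {"xyz": [0, 0, -139], "rot": [0, 0, 0], "gripper": 0.25},
  ],
)

```text
t: 18.15
tool_pos: [0.5569, -0.2139, 0.2008]
tcp_rot: [180.0, 0.0, 98.0]
force: [0.1, 0.7, -0.2]
opening: 0.0663
grasp_force: 0.0
```

```bash
python3 - <<'E'
from h import *
c=robot.read_camera("scene");cv2.imwrite("pics/s4.png",c["pixels"][150:350,80:520])
for q in robot.mark_of("tenor_mid","scene")[:1]: print(q,at_z(c,q["location"],.05))
goto([*REP(-.03),.2],YP)
E
```

```text
{'location': [171.1, 232.8], 'score': 0.96} [ 0.55055005 -0.2134283   0.05      ]
xyz [ 3.445e+02  2.880e+01 -2.000e-01] rot [-0.1 -0.1 -8.1]
```

View pics/s4.png

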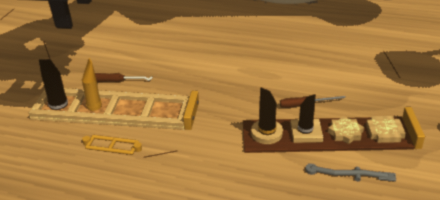

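The tenor stands in its cell, at crop (92,85). Next is the soprano.

Request:
play_rows(
  deltas=[
    {"xyz": [20, 2, 0], "rot": [0, 0, -0.5], "gripper": 0.25},
    {"xyz": [60, 5, 0], "rot": [0, 0, -1.4], "gripper": 0.25},
    {"xyz": [105, 9, 0], "rot": [0, 0, -2.5], "gripper": 0.25},
    {"xyz": [150, 13, 0], "rot": [0, 0, -3.6], "gripper": 0.25},
    {"xyz": [195, 17, 0], "rot": [0, 0, -4.7], "gripper": 0.25},
    {"xyz": [240, 20, 0], "rot": [0, 0, -5.8], "gripper": 0.25},
    {"xyz": [285, 24, 0], "rot": [0, 0, -6.9], "gripper": 0.25},
    {"xyz": [325, 27, 0], "rot": [0, 0, -7.7], "gripper": 0.25},
    {"xyz": [344, 29, 0], "rot": [0, 0, -8.1], "gripper": 0.25},
    {"xyz": [344, 29, 0], "rot": [0, 0, -8.1], "gripper": 0.25},
    {"xyz": [344, 29, 0], "rot": [0, 0, -8.1], "gripper": 0.25},
    {"xyz": [344, 29, 0], "rot": [0, 0, -8.1], "gripper": 0.25},
  ],
)

```text
t: 19.45
tool_pos: [0.5375, 0.13, 0.2003]
tcp_rot: [-179.9, -0.0, 106.1]
force: [0.7, 1.0, -0.8]
opening: 0.0663
grasp_force: 0.0
```

```bash
python3 - <<'E'
from h import *
goto([*REP(-.03),.058],YP)
c,T=wrist()
for q in robot.mark_of("soprano_mid","wrist")[:1]: print(q,at_z(c,q["location"],.05,T),REP(-.03))
E
```

```text
xyz [  1.5  -0.  142.3] rot [-0.1 -0.  -0. ]
{'location': [321.9, 228.0], 'score': 0.81} [0.54046598 0.12845361 0.05      ] [0.53691944 0.13147663]
```

Request:
play_rows(
  deltas=[
    {"xyz": [0, 1, 30], "rot": [0, 0, 0], "gripper": 0.25},
    {"xyz": [0, 1, 65], "rot": [0, 0, 0], "gripper": 0.25},
    {"xyz": [0, 1, 100], "rot": [0, 0, 0], "gripper": 0.25},
    {"xyz": [0, 1, 128], "rot": [0, 0, 0], "gripper": 0.25},
    {"xyz": [0, 1, 142], "rot": [0, 0, 0], "gripper": 0.35},
    {"xyz": [0, 1, 142], "rot": [0, 0, 0], "gripper": 0.5},
    {"xyz": [0, 1, 142], "rot": [0, 0, 0], "gripper": 0.62},
    {"xyz": [0, 1, 142], "rot": [0, 0, 0], "gripper": 0.68},
    {"xyz": [0, 1, 142], "rot": [0, 0, 0], "gripper": 0.73},
    {"xyz": [0, 1, 142], "rot": [0, 0, 0], "gripper": 0.8},
    {"xyz": [0, 1, 142], "rot": [0, 0, 0], "gripper": 0.95},
    {"xyz": [0, 1, 142], "rot": [0, 0, 0], "gripper": 0.95},
  ],
  force=15,
)

```text
t: 20.75
tool_pos: [0.5388, 0.131, 0.0594]
tcp_rot: [179.9, 0.0, 106.1]
force: [-1.1, -1.2, 4.7]
opening: 0.0215
grasp_force: 15.0
```

Request:
play_rows(
  deltas=[
    {"xyz": [0, 0, 0], "rot": [0, 0, 0], "gripper": 0.95},
    {"xyz": [0, 0, -10], "rot": [0, 0, 0], "gripper": 0.95},
    {"xyz": [0, 0, -40], "rot": [0, 0, 0], "gripper": 0.95},
    {"xyz": [0, 0, -80], "rot": [0, 0, 0], "gripper": 0.95},
    {"xyz": [0, 0, -120], "rot": [0, 0, 0], "gripper": 0.95},
    {"xyz": [0, 0, -142], "rot": [0, 0, 0], "gripper": 0.95},
    {"xyz": [0, 0, -142], "rot": [0, 0, 0], "gripper": 0.95},
    {"xyz": [0, 0, -142], "rot": [0, 0, 0], "gripper": 0.95},
  ],
)

```text
t: 21.55
tool_pos: [0.5382, 0.131, 0.2003]
tcp_rot: [-180.0, -0.0, 106.1]
force: [-0.4, 0.1, -1.0]
opening: 0.0215
grasp_force: 15.0
```

```bash
python3 - <<'E'
from h import *
goto([*RET(.03),.2],YR)
c=robot.read_camera("scene");cv2.imwrite("pics/s5.png",c["pixels"][150:350,80:520])
E
```

```text
xyz [-276.5  -69.     0.3] rot [-0.  -0.   8.1]
```

View pics/s5.png

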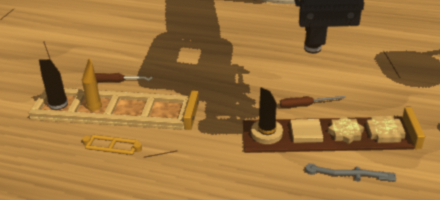

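The soprano is held and everything else stands. Carry it to the +30 cell.

Request:
play_rows(
  deltas=[
    {"xyz": [-20, -5, 0], "rot": [0, 0, 0.6], "gripper": 0.95},
    {"xyz": [-60, -15, 0], "rot": [0, 0, 1.8], "gripper": 0.95},
    {"xyz": [-105, -26, 0], "rot": [0, 0, 3], "gripper": 0.95},
    {"xyz": [-150, -37, 0], "rot": [0, 0, 4.4], "gripper": 0.95},
    {"xyz": [-195, -49, 0], "rot": [0, 0, 5.7], "gripper": 0.95},
    {"xyz": [-240, -60, 0], "rot": [0, 0, 7], "gripper": 0.95},
    {"xyz": [-265, -66, 0], "rot": [0, 0, 7.7], "gripper": 0.95},
    {"xyz": [-276, -69, 0], "rot": [0, 0, 8.1], "gripper": 0.95},
    {"xyz": [-276, -69, 0], "rot": [0, 0, 8.1], "gripper": 0.95},
    {"xyz": [-276, -69, 0], "rot": [0, 0, 8.1], "gripper": 0.95},
    {"xyz": [-276, -69, 0], "rot": [0, 0, 8.1], "gripper": 0.95},
    {"xyz": [-276, -69, 0], "rot": [0, 0, 8.1], "gripper": 0.95},
  ],
)

```text
t: 22.8
tool_pos: [0.5491, -0.152, 0.2008]
tcp_rot: [-180.0, -0.0, 98.1]
force: [-0.4, -0.4, 0.4]
opening: 0.0217
grasp_force: 15.0
```

```bash
python3 - <<'E'
from h import *
goto([*RET(.03),.049],YR)
E
```

```text
xyz [ -1.6  -0.5 151.8] rot [-0.  -0.   0.1]
```

Request:
play_rows(
  deltas=[
    {"xyz": [-1, 0, 30], "rot": [0, 0, 0], "gripper": 0.95},
    {"xyz": [-1, 0, 70], "rot": [0, 0, 0], "gripper": 0.95},
    {"xyz": [-1, 0, 110], "rot": [0, 0, 0], "gripper": 0.95},
    {"xyz": [-1, 0, 135], "rot": [0, 0, 0], "gripper": 0.95},
    {"xyz": [-1, 0, 146], "rot": [0, 0, 0], "gripper": 0.95},
    {"xyz": [-1, 0, 149], "rot": [0, 0, 0], "gripper": 0.95},
    {"xyz": [-1, 0, 150], "rot": [0, 0, 0], "gripper": 0.95},
    {"xyz": [-1, 0, 151], "rot": [0, 0, 0], "gripper": 0.95},
    {"xyz": [-1, 0, 151], "rot": [0, 0, 0], "gripper": 0.95},
    {"xyz": [-1, 0, 151], "rot": [0, 0, 0], "gripper": 0.95},
  ],
)

```text
t: 23.8
tool_pos: [0.5494, -0.1544, 0.0505]
tcp_rot: [179.9, 0.0, 98.0]
force: [0.7, 0.2, -0.2]
opening: 0.022
grasp_force: 15.0
```

Request:
play_rows(
  deltas=[
    {"xyz": [0, 0, 0.5], "rot": [0, 0, 0], "gripper": 0.95},
    {"xyz": [0, 0, 0.5], "rot": [0, 0, 0], "gripper": 0.7},
    {"xyz": [0, 0, 0.5], "rot": [0, 0, 0], "gripper": 0.6},
    {"xyz": [0, 0, 0.5], "rot": [0, 0, 0], "gripper": 0.45},
    {"xyz": [0, 0, 0.5], "rot": [0, 0, 0], "gripper": 0.25},
    {"xyz": [0, 0, 0], "rot": [0, 0, 0], "gripper": 0.25},
    {"xyz": [0, 0, -20], "rot": [0, 0, 0], "gripper": 0.25},
    {"xyz": [0, 0, -65], "rot": [0, 0, 0], "gripper": 0.25},
    {"xyz": [0, 0, -110], "rot": [0, 0, 0], "gripper": 0.25},
    {"xyz": [0, 0, -151], "rot": [0, 0, 0], "gripper": 0.25},
    {"xyz": [0, 0, -151], "rot": [0, 0, 0], "gripper": 0.25},
    {"xyz": [0, 0, -151], "rot": [0, 0, 0], "gripper": 0.25},
  ],
)

```text
t: 25.0
tool_pos: [0.5491, -0.1542, 0.2011]
tcp_rot: [179.9, 0.0, 98.0]
force: [-0.3, -0.7, -0.1]
opening: 0.0663
grasp_force: 0.0
```

```bash
python3 - <<'E'
from h import *
c=robot.read_camera("scene")
for q in robot.mark_of("soprano_mid","scene")[:1]: print(q,at_z(c,q["location"],.04),RET(.03))
goto([*REP(-.09),.2],YP)
E
```

```text
{'location': [210.1, 242.9], 'score': 0.93} [ 0.54810691 -0.1485312   0.04      ] [ 0.54882481 -0.15369196]
xyz [224.9  36.7  -0.4] rot [-0.1 -0.1 -8.1]
```

Request:
play_rows(
  deltas=[
    {"xyz": [20, 3, 0], "rot": [0, 0, -0.7], "gripper": 0.25},
    {"xyz": [60, 10, 0], "rot": [0, 0, -2.2], "gripper": 0.25},
    {"xyz": [105, 17, 0], "rot": [0, 0, -3.8], "gripper": 0.25},
    {"xyz": [150, 25, 0], "rot": [0, 0, -5.4], "gripper": 0.25},
    {"xyz": [190, 31, 0], "rot": [0, 0, -6.8], "gripper": 0.25},
    {"xyz": [225, 37, 0], "rot": [0, 0, -8.1], "gripper": 0.25},
    {"xyz": [225, 37, 0], "rot": [0, 0, -8.1], "gripper": 0.25},
    {"xyz": [225, 37, 0], "rot": [0, 0, -8.1], "gripper": 0.25},
    {"xyz": [225, 37, 0], "rot": [0, 0, -8.1], "gripper": 0.25},
    {"xyz": [225, 37, 0], "rot": [0, 0, -8.1], "gripper": 0.25},
  ],
)

```text
t: 26.1
tool_pos: [0.5544, 0.0725, 0.2003]
tcp_rot: [-180.0, -0.0, 106.0]
force: [0.4, -0.9, 0.1]
opening: 0.0663
grasp_force: 0.0
```

```bash
python3 - <<'E'
from h import *
goto([*REP(-.09),.064],YP)
c,T=wrist()
for q in robot.mark_of("alto_mid","wrist")[:1]: print(q,at_z(c,q["location"],.056,T),REP(-.09))
E
```

```text
xyz [  1.5  -0.3 136.3] rot [-0.  -0.  -0.1]
{'location': [321.8, 226.8], 'score': 0.72} [0.55659722 0.07326382 0.056     ] [0.55355832 0.07382988]
```

Request:
play_rows(
  deltas=[
    {"xyz": [1, 1, 30], "rot": [0, 0, 0], "gripper": 0.25},
    {"xyz": [1, 1, 65], "rot": [0, 0, 0], "gripper": 0.25},
    {"xyz": [1, 1, 100], "rot": [0, 0, 0], "gripper": 0.25},
    {"xyz": [1, 1, 125], "rot": [0, 0, 0], "gripper": 0.25},
    {"xyz": [1, 1, 136], "rot": [0, 0, 0], "gripper": 0.35},
    {"xyz": [1, 1, 136], "rot": [0, 0, 0], "gripper": 0.5},
    {"xyz": [1, 1, 136], "rot": [0, 0, 0], "gripper": 0.6},
    {"xyz": [1, 1, 136], "rot": [0, 0, 0], "gripper": 0.66},
    {"xyz": [1, 1, 136], "rot": [0, 0, 0], "gripper": 0.71},
    {"xyz": [1, 1, 136], "rot": [0, 0, 0], "gripper": 0.8},
    {"xyz": [1, 1, 136], "rot": [0, 0, 0], "gripper": 0.95},
    {"xyz": [1, 1, 136], "rot": [0, 0, 0], "gripper": 0.95},
  ],
  force=15,
)

```text
t: 27.4
tool_pos: [0.5554, 0.0749, 0.0656]
tcp_rot: [179.9, 0.0, 106.1]
force: [-1.4, -0.1, 7.6]
opening: 0.0245
grasp_force: 15.0
```

Request:
play_rows(
  deltas=[
    {"xyz": [0, 0, 0], "rot": [0, 0, 0], "gripper": 0.95},
    {"xyz": [0, 0, -10], "rot": [0, 0, 0], "gripper": 0.95},
    {"xyz": [0, 0, -40], "rot": [0, 0, 0], "gripper": 0.95},
    {"xyz": [0, 0, -80], "rot": [0, 0, 0], "gripper": 0.95},
    {"xyz": [0, 0, -115], "rot": [0, 0, 0], "gripper": 0.95},
    {"xyz": [0, 0, -136], "rot": [0, 0, 0], "gripper": 0.95},
    {"xyz": [0, 0, -136], "rot": [0, 0, 0], "gripper": 0.95},
    {"xyz": [0, 0, -136], "rot": [0, 0, 0], "gripper": 0.95},
  ],
)

```text
t: 28.2
tool_pos: [0.5547, 0.075, 0.2004]
tcp_rot: [-180.0, -0.0, 106.1]
force: [-0.3, -0.5, -1.0]
opening: 0.0247
grasp_force: 15.0
```

```bash
python3 - <<'E'
from h import *
goto([*RET(.09),.2],YR)
c=robot.read_camera("scene");cv2.imwrite("pics/s6.png",c["pixels"][150:350,80:520])
E
```

```text
xyz [-158.6  -60.7    0.4] rot [-0.  -0.   8.1]
```

View pics/s6.png

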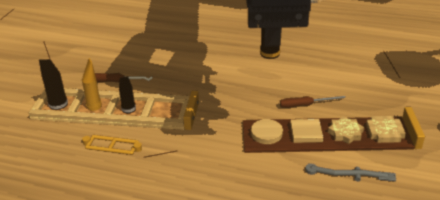

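Baritone (52,85), tenor (92,85) and soprano (127,95) all stand in their cells, and the alto is held. Carry it to the +90 cell.

Request:
play_rows(
  deltas=[
    {"xyz": [-20, -8, 0], "rot": [0, 0, 1], "gripper": 0.95},
    {"xyz": [-60, -23, 0], "rot": [0, 0, 3], "gripper": 0.95},
    {"xyz": [-100, -38, 0], "rot": [0, 0, 5], "gripper": 0.95},
    {"xyz": [-138, -53, 0], "rot": [0, 0, 7], "gripper": 0.95},
    {"xyz": [-159, -61, 0], "rot": [0, 0, 8.1], "gripper": 0.95},
    {"xyz": [-159, -61, 0], "rot": [0, 0, 8.1], "gripper": 0.95},
    {"xyz": [-159, -61, 0], "rot": [0, 0, 8.1], "gripper": 0.95},
    {"xyz": [-159, -61, 0], "rot": [0, 0, 8.1], "gripper": 0.95},
    {"xyz": [-159, -61, 0], "rot": [0, 0, 8.1], "gripper": 0.95},
  ],
)

```text
t: 29.15
tool_pos: [0.5406, -0.0937, 0.2005]
tcp_rot: [-180.0, -0.0, 98.1]
force: [0.8, -0.7, -0.2]
opening: 0.0246
grasp_force: 15.0
```

```bash
python3 - <<'E'
from h import *
goto([*RET(.09),.055],YR)
E
```

```text
xyz [ -0.7  -0.2 145.5] rot [-0.  -0.   0.1]
```

Request:
play_rows(
  deltas=[
    {"xyz": [0, 0, 30], "rot": [0, 0, 0], "gripper": 0.95},
    {"xyz": [0, 0, 70], "rot": [0, 0, 0], "gripper": 0.95},
    {"xyz": [0, 0, 105], "rot": [0, 0, 0], "gripper": 0.95},
    {"xyz": [0, 0, 130], "rot": [0, 0, 0], "gripper": 0.95},
    {"xyz": [0, 0, 140], "rot": [0, 0, 0], "gripper": 0.95},
    {"xyz": [0, 0, 143], "rot": [0, 0, 0], "gripper": 0.95},
    {"xyz": [0, 0, 144], "rot": [0, 0, 0], "gripper": 0.95},
    {"xyz": [0, 0, 145], "rot": [0, 0, 0], "gripper": 0.95},
    {"xyz": [0, 0, 145], "rot": [0, 0, 0], "gripper": 0.95},
    {"xyz": [0, 0, 145], "rot": [0, 0, 0], "gripper": 0.95},
  ],
)

```text
t: 30.15
tool_pos: [0.5409, -0.0948, 0.0564]
tcp_rot: [179.9, 0.0, 98.0]
force: [0.3, -0.1, -1.1]
opening: 0.0245
grasp_force: 15.0
```

Request:
play_rows(
  deltas=[
    {"xyz": [0, 0, 0.5], "rot": [0, 0, 0], "gripper": 0.95},
    {"xyz": [0, 0, 0.5], "rot": [0, 0, 0], "gripper": 0.66},
    {"xyz": [0, 0, 0.5], "rot": [0, 0, 0], "gripper": 0.58},
    {"xyz": [0, 0, 0.5], "rot": [0, 0, 0], "gripper": 0.45},
    {"xyz": [0, 0, 0.5], "rot": [0, 0, 0], "gripper": 0.25},
    {"xyz": [0, 0, 0], "rot": [0, 0, 0], "gripper": 0.25},
    {"xyz": [0, 0, -20], "rot": [0, 0, 0], "gripper": 0.25},
    {"xyz": [0, 0, -65], "rot": [0, 0, 0], "gripper": 0.25},
    {"xyz": [0, 0, -110], "rot": [0, 0, 0], "gripper": 0.25},
    {"xyz": [0, 0, -150], "rot": [0, 0, 0], "gripper": 0.25},
    {"xyz": [0, 0, -150], "rot": [0, 0, 0], "gripper": 0.25},
    {"xyz": [0, 0, -150], "rot": [0, 0, 0], "gripper": 0.25},
  ],
)

```text
t: 31.35
tool_pos: [0.5405, -0.0947, 0.206]
tcp_rot: [179.9, 0.0, 98.0]
force: [-0.5, 0.3, -0.6]
opening: 0.0662
grasp_force: 0.0
```

```bash
python3 - <<'E'
from h import *
c=robot.read_camera("scene");cv2.imwrite("pics/s7.png",cv2.resize(c["pixels"][190:320,90:300],None,fx=3,fy=3))
for n in ["baritone","tenor","soprano","alto"]:
  for q in robot.mark_of(n+"_mid","scene")[:1]: print(n,q,at_z(c,q["location"],.046))
E
```

```text
baritone {'location': [130.9, 228.3], 'score': 0.76} [ 0.55009958 -0.28655094  0.046     ]
soprano {'location': [207.7, 242.8], 'score': 0.73} [ 0.55615898 -0.14822744  0.046     ]
alto {'location': [246.1, 240.7], 'score': 0.91} [ 0.5361639  -0.09185517  0.046     ]
```

View pics/s7.png

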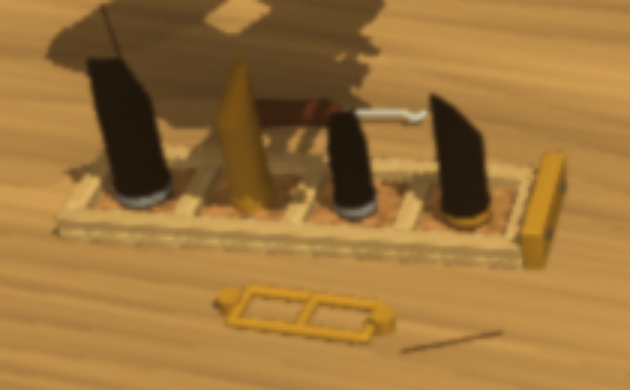

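All four stand in their own cells in the order baritone, tenor, soprano, alto, with the alto next to the brass.

```bash
python3 -c "
from station import robot
print(robot.hand_in())"
```

```text
the job is handed in; nothing more can be done
None
```

The job is handed in: all four mouthpieces stand upright in the return rack in reverse order, baritone farthest from the brass, then tenor, soprano and alto, with no knocks and about 31 s used.

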